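# Unlock the press-and-turn cap of the squat amber bottle

## Task

On the laundry cart two amber bottles stand in sockets with the same white child-proof cap. Unlock the cap of the squat, wide bottle: push the cap down and, keeping it pressed, turn it about a quarter turn anticlockwise seen from above, then let go. The tall, slim bottle's cap must stay locked.

Things in the scene. Friction and masses are not known exactly. Their poses are not given: they have to be found in the camera images.
- squat_cap (a point): centre (half-way up) of the white ribbed round cap, 44 mm wide, 34 mm tall, of the squat amber bottle (body 84 mm wide, fixed in its socket); cap underside 120 mm, top 154 mm above the cart top, glass shoulder 20 mm or more below the cap; z up its axis. The shell springs down 5 mm (3 N starts it, 8 N at the bottom). Unpressed it spins freely. Grip its side at any yaw with 25 N or more.
- squat_lock (a joint): turn (rad) of the squat bottle's hidden inner cap: 0 to 0.15 at the start is locked, grows anticlockwise seen from above, stopped at 1.57, unlocked from 0.7 on. Shell pressed 4 to 5 mm: its teeth catch the inner lugs after at most 20 degrees of free play and carry the inner cap round, against 0.05 N m. It stays where left.
- tall_cap (a point): centre (half-way up) of the same kind of cap on the tall, slim amber bottle (body 58 mm wide, cap's underside 165 mm and top 199 mm above the cart top): to be left locked.
- tall_lock (a joint): turn of the tall bottle's inner cap in rad, as for the squat one; it must stay below 0.4.
Not all that is in view belongs to the job. Leave any yellow look-alike of the part that bears squat_cap alone.

How it is judged:
At the end, for the whole second after the job is handed in: The squat bottle's inner cap is turned to at least 0.7 rad (40 degrees) anticlockwise and stays there; the tall bottle's is still below 0.4 rad (value of joint squat_lock above 0.7 rad and value of joint tall_lock below 0.4 rad); the robot touches nothing.
It fails at once if the tall bottle's cap is unlocked (value of joint tall_lock above 0.4 rad).
It also fails if it takes over 35 s, if anything falls off the work surface, if the arm or the gripper's body presses on something with over 40 N, if the wrist force passes 120 N, or if a joint passes its speed limit or range.

## Robot

A 6-joint arm with a two-finger parallel gripper is mounted at the origin on the work surface. World frame = base frame: x ahead of the robot, y to its left, z up, the work surface at z = 0. Lengths are in m, angles in rad, forces in N, time in s.
With the tool pointing down it reaches from about 0.3 to 0.875 m from the base axis. Payload 6.4 kg.
Tool frame: the origin (TCP) lies midway between the tips of the shut fingers; the grasp point (between the pads) lies 19 mm behind it; x points along the fingers, y is the direction in which the jaws open and shut, and the axes are right-handed (so a half turn about x gives the same grasp; the last joint's range is limited). The gripper opens to 85 mm and grips with 20 to 120 N. Pads are 22 mm wide; open, the fingers measure 114 mm over their backs; the gripper's body (76 mm by 85 mm) begins 54 mm behind the grasp point. The pads swing forward as they close: fully open they stand 13 mm farther back than shut.
Start: joints at [-0.206, 0.181, 1.607, -0, 1.354, -0.206], TCP at [0.575, 0, 0.231] pointing down, gripper open.
Joint ranges: [-2.99, 2.99], [-0.89, 2.07], [0.3, 2.58], [-1.14, 4.28], [0, 2.63], [-3.12, 3.12]. Speed limits (rad/s): [2.57, 2.57, 3.01, 3.14, 3.14, 3.14].

## Interface

Orientations are given as a unit quaternion [w, x, y, z].
In Python, from bench import ctrl gives the robot as it stands.
- The arm moves only by the tool servo_tool, never from a script. Its argument "targets" is a list of rows, each a list of 7 numbers: the turn, a rotation vector about the tool's x, y, z in rad, then the shift along the tool's x, y, z in mm, then the opening, from -1 (shut) to 1 (fully open). A call has exactly 8 rows; each row is the pose to reach, as a shift and turn from the pose measured when the call began, along the tool's axes at that moment; what a row does not reach only later rows make up. A row lasts 1/8 s, in which the tool goes at most 62.5 mm and 10.7 degrees, less where a joint would pass 70% of its speed; a pose out of reach is approached as far as the arm can. A call with a gripper value outside its range is refused whole. The fingers move at their own pace and stop on an object; the grip force is fixed at half the most. Time passes only in rows, so rows that repeat a pose let the fingers close, or fill a call up. It gives the time, the measured TCP pose, the force and the opening at its end, in the units of the state.
- ctrl.get_obs(): the state, without advancing time (a new reading comes with each control period).
- ctrl.camera(name): name is "scene" or "side" or "wrist"; returns a dict with "pixels" (420x560x3 uint8, blue, green, red), "intrinsics" (3x3 intrinsics, pixels), "R" (3x3) and "t" (3): a world point X has camera coordinates R X + t; the wrist camera has in their place "tool_from_camera" (4x4, takes a point from camera to tool coordinates, whose origin is the TCP and whose axes are the tool frame's). Camera axes: x right, y down, z forward; pixel columns grow to the right and rows downward; lengths in m; the calibration is good to about 2 mm. The wrist camera is an equidistant fisheye: a pixel r from the principal point sees the ray r / f radians off the axis. A picture is of the moment at which its call begins: read the wrist's pose just before it. There is no depth.
- ctrl.hand_in(): hands the job in, once; it reports no verdict.
The state is a dict: "time_s": time; "q": joint angles; "dq": joint speeds; "joint_efforts": joint torques, N m; "eef_pos": TCP position; "eef_rot": TCP orientation; "wrist_force": force on the tool from outside, world axes, zero at the start; "torque": the same for the moment, N m; "opening": opening from 0.0 (shut) to 1.0 (fully open).
Only numpy, scipy, OpenCV 4.12 (cv2) and the standard library are available. Lean on these libraries where they do the work, as an engineer would, in place of code of your own. Each camera call takes 0.05 s, during which the arm holds its last target.

## Working session

There is one attempt and no reset: what is moved stays moved. The work goes in short steps, Python scripts to look and compute and a tool call to move; the robot and the scene stay as the last step left them, time stands still between calls to the robot, and variables do not carry over. Pictures are saved under pics/ and viewed, and the job is handed in when it is done.

Besides the shell and the picture viewer there is one more tool, called as name(argument=value, ...), one argument or row to a line, values as JSON. servo_tool: Moves the arm, as the interface text tells. Its arguments: {"type":"object","properties":{"targets":{"type":"array","items":{"type":"array","items":{"type":"number"}}}},"required":["targets"]}

```bash
mkdir -p pics; python3 - <<'E'
from bench import ctrl
import cv2,json,numpy as np
o=ctrl.get_obs();print(o)
for n in("scene","side","wrist"):
    c=ctrl.camera(n);cv2.imwrite(f"pics/{n}0.png",c["pixels"])
    print(n,{k:np.round(v,4).tolist() for k,v in c.items() if k!="pixels"})
E
```

```text
{'time_s': 0.0, 'q': array([-2.06285979e-01,  1.81547348e-01,  1.60799276e+00,  2.80860990e-05,
        1.35380763e+00, -2.06270588e-01]), 'dq': array([-1.14466816e-04,  4.68035696e-05,  8.94321191e-04,  1.61182504e-03,
       -1.06149075e-03, -4.50201266e-04]), 'joint_efforts': array([ 3.41415571e-04, -4.44869328e+01, -3.51340663e+01, -2.51131587e-04,
        9.11703974e-03,  3.43231875e-05]), 'eef_pos': array([5.74453972e-01, 1.48766439e-04, 2.30387981e-01]), 'eef_rot': array([ 0.4994698 ,  0.49967369,  0.50051908, -0.50033666]), 'wrist_force': array([-0.0343055 ,  0.44784776,  0.68759291]), 'torque': array([ 0.03600269,  0.02430035, -0.0080717 ]), 'opening': 0.9970233256860789}
scene {'intrinsics': [[448.2916, 0.0, 270.8429], [0.0, 448.2916, 207.855], [0.0, 0.0, 1.0]], 'R': [[0.5612, 0.8276, -0.0138], [0.5913, -0.4126, -0.6929], [-0.5792, 0.3807, -0.7209]], 't': [-0.2999, -0.2226, 1.1136]}
side {'intrinsics': [[494.3729, 0.0, 273.2419], [0.0, 494.3729, 212.1809], [0.0, 0.0, 1.0]], 'R': [[0.8446, -0.5353, -0.0056], [-0.3098, -0.4802, -0.8206], [0.4366, 0.6949, -0.5714]], 't': [-0.4722, 0.2625, 0.6472]}
wrist {'intrinsics': [[325.1923, 0.0, 280.8841], [0.0, 325.1923, 209.378], [0.0, 0.0, 1.0]], 'tool_from_camera': [[0.0007, -0.3143, 0.9493, -0.1425], [1.0, 0.0009, -0.0004, 0.0012], [-0.0007, 0.9493, 0.3143, -0.0798], [0.0, 0.0, 0.0, 1.0]]}
```

View pics/scene0.png

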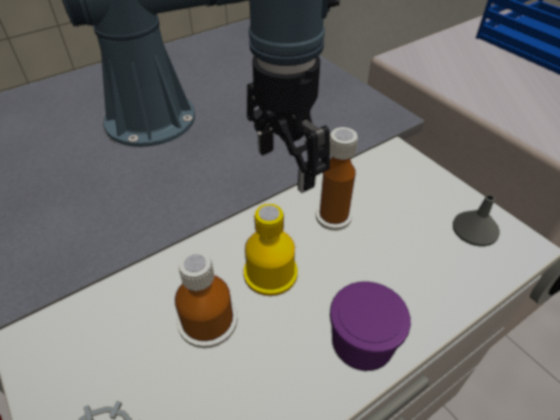

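View pics/side0.png

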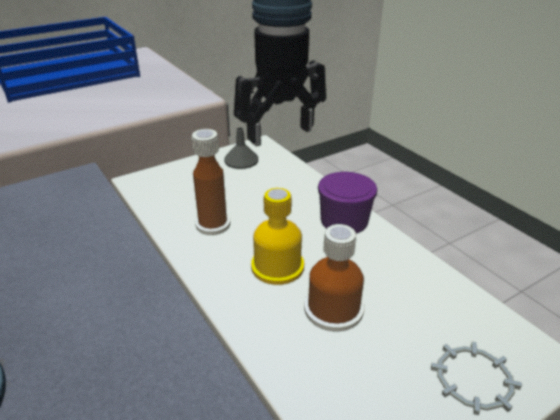

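View pics/wrist0.png

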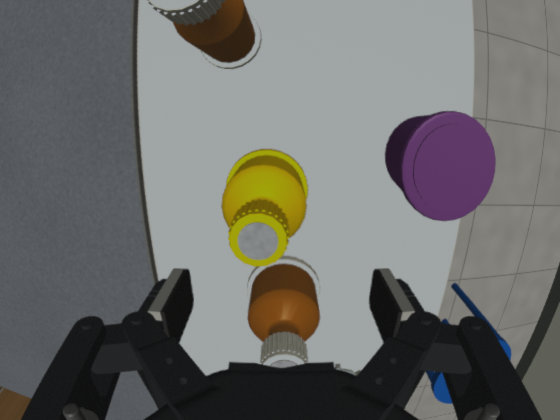

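```bash
python3 - <<'E'
import cv2,numpy as np
a=cv2.imread("pics/scene0.png");b=cv2.imread("pics/side0.png")
f=lambda im,x,y:cv2.resize(im[y:y+60,x:x+60],(390,390),interpolation=cv2.INTER_CUBIC)
cv2.imwrite("pics/z0.png",np.hstack([f(a,167,240),f(b,310,212)]))
E
```

```text
(no output)
```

View pics/z0.png

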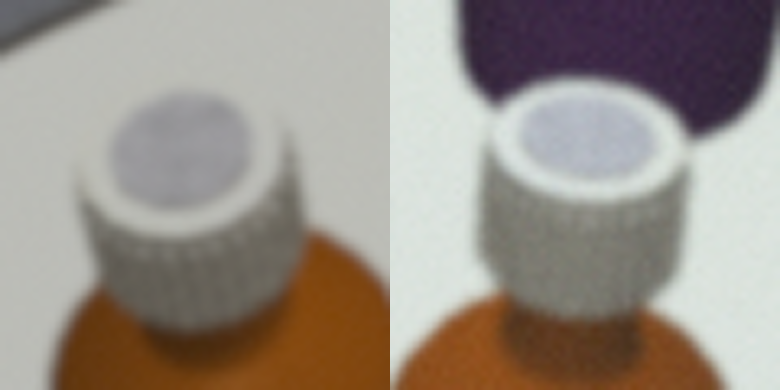

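```bash
cat > h.py <<'E'
import cv2,numpy as np
from bench import ctrl
K1=lambda c:np.hstack([c["R"],np.reshape(c["t"],(3,1))])
def blob(im,box,f):
    x,y,w,h=box;p=im[y:y+h,x:x+w].astype(int)
    m=f(p).astype(np.uint8);m=cv2.morphologyEx(m,cv2.MORPH_OPEN,np.ones((3,3)))
    n,l,s,c=cv2.connectedComponentsWithStats(m);i=1+np.argmax(s[1:,4]);return c[i]+[x,y],s[i]
def tri(A,a,B,b):
    P=A["intrinsics"]@K1(A);Q=B["intrinsics"]@K1(B)
    X=cv2.triangulatePoints(P,Q,np.float64(a).reshape(2,1),np.float64(b).reshape(2,1)).ravel();X=X[:3]/X[3]
    r=[]
    for M,u in((P,a),(Q,b)):
        v=M@np.r_[X,1];r.append(np.round(v[:2]/v[2]-u,2))
    return X,r
E
python3 - <<'E'
from h import *
A=ctrl.camera("scene");B=ctrl.camera("side")
# box,  grey disc: bluish relative to white
for nm,ba,bb in(("squat",(180,250,32,26),(325,222,30,24)),):
  for th in(6,10,14):
    try:
      g=lambda im:cv2.GaussianBlur(im,(3,3),0)
      f=lambda p:(p[...,0]-p[...,2]>th)&(p.sum(-1)>330)
      a,sa=blob(g(A["pixels"]),ba,f);b,sb=blob(g(B["pixels"]),bb,f)
      print(nm,th,a,sa,b,sb,tri(A,a,B,b))
    except Exception as e:print(th,e)
a=(194.8,262.9);b=(340.1,232.9);print(tri(A,a,B,b))
# tall
print("tall",tri(A,(343.5,136),B,(205,136)))
# cap rim: silhouettes; socket ring bottoms approx
print("socket",tri(A,(207,318),B,(334,304)))
print("yellow",tri(A,(269.5,214),B,(278,195)))
print("purple",tri(A,(369,314),B,(347,189)))
E
```

```text
6 attempt to get argmax of an empty sequence
10 attempt to get argmax of an empty sequence
14 attempt to get argmax of an empty sequence
(array([ 0.57747148, -0.15150389,  0.15411965]), [array([ 0.15, -0.29]), array([0.19, 0.17])])
tall (array([0.51791754, 0.15783696, 0.19576917]), [array([-0.05,  0.18]), array([-0.08, -0.12])])
socket (array([ 0.57846991, -0.15172684,  0.01127066]), [array([ 0.32, -0.56]), array([0.43, 0.33])])
yellow (array([ 0.5587723 , -0.01640944,  0.15203074]), [array([ 0.01, -0.02]), array([0.01, 0.01])])
purple (array([0.74360043, 0.02757117, 0.07774764]), [array([-0.3 ,  0.63]), array([-0.31, -0.3 ])])
```

servo_tool(
  targets=[
    [0,0,0,0,1,50,1],
    [0,0,0,0,2,100,1],
    [0,0,0,0,3,152,1],
    [0,0,0,10,3,152,1],
    [0,0,0,25,3,152,1],
    [0,0,0,25,3,152,1],
    [0,0,0,25,3,152,1],
    [0,0,0,25,3,152,1],
  ],
)

```text
time_s: 1.25
eef_pos: [0.5782, -0.1513, 0.2064]
eef_rot: [0.5, 0.5, 0.5, -0.5]
wrist_force: [-0.1, 0.0, 0.0]
opening: 0.998
```

```bash
python3 - <<'E'
from h import *
o=ctrl.get_obs();print(o["eef_pos"],o["eef_rot"])
c=ctrl.camera("wrist");cv2.imwrite("pics/w1.png",c["pixels"])
for n in("scene","side"):cv2.imwrite(f"pics/{n}1.png",ctrl.camera(n)["pixels"])
# predicted pixel of cap top centre
from scipy.spatial.transform import Rotation as R
q=o["eef_rot"];Rt=R.from_quat([*q[1:],q[0]]).as_matrix()
p=Rt.T@(np.array([.5775,-.1515,.154])-o["eef_pos"]);T=np.linalg.inv(c["tool_from_camera"])
v=T[:3,:3]@p+T[:3,3];th=np.arctan2(np.hypot(*v[:2]),v[2]);d=v[:2]/np.hypot(*v[:2])
print(c["intrinsics"][0,0]*th*d+c["intrinsics"][:2,2], p)
E
```

```text
[ 0.57816201 -0.15125928  0.20641449] [ 0.50038401  0.49965315  0.50023957 -0.49972287]
[278.090853   232.02825717] [ 0.05241449 -0.00066622  0.00022867]
```

View pics/w1.png

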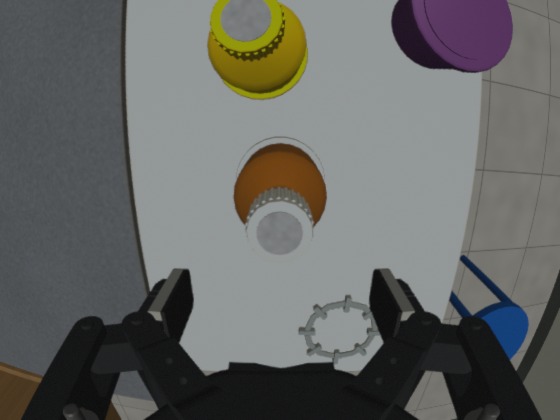

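View pics/side1.png

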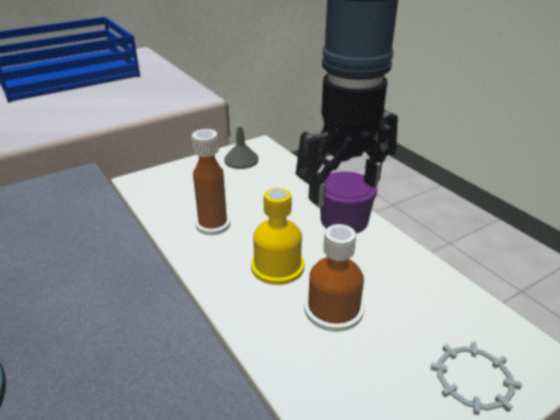

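The wrist view puts the cap disc at (279,233) against a predicted (278,232), so the position is good. Next I descend to grip height.

servo_tool(
  targets=[
    [0,0,0,20,0,0,1],
    [0,0,0,40,0,0,1],
    [0,0,0,60,0,0,1],
    [0,0,0,80,0,0,1],
    [0,0,0,90,0,0,1],
    [0,0,0,90,0,0,1],
    [0,0,0,90,0,0,1],
    [0,0,0,90,0,0,1],
  ],
)

```text
time_s: 2.4
eef_pos: [0.5786, -0.152, 0.1173]
eef_rot: [0.501, 0.5, 0.5, -0.5]
wrist_force: [0.0, 0.5, 1.0]
opening: 1.002
```

servo_tool(
  targets=[
    [0,0,0,0,0,0,0.2],
    [0,0,0,0,0,0,-0.5],
    [0,0,0,0,0,0,-1],
    [0,0,0,0,0,0,-1],
    [0,0,0,0,0,0,-1],
    [0,0,0,0,0,0,-1],
    [0,0,0,0,0,0,-1],
    [0,0,0,0,0,0,-1],
  ],
)

```text
time_s: 3.4
eef_pos: [0.5773, -0.152, 0.1173]
eef_rot: [-0.5, -0.499, -0.5, 0.5]
wrist_force: [-6.5, 0.8, 4.3]
opening: 0.503
```

```bash
python3 - <<'E'
from h import *
o=ctrl.get_obs();print({k:np.round(v,4) for k,v in o.items()})
cv2.imwrite("pics/s2.png",np.hstack([cv2.resize(ctrl.camera(n)["pixels"][150:350,b:b+200],(400,400)) for n,b in(("scene",100),("side",240))]))
E
```

```text
{'time_s': np.float64(3.4), 'q': array([-4.5540e-01,  3.5230e-01,  1.6401e+00, -1.4000e-03,  1.1502e+00,
       -4.5540e-01]), 'dq': array([-0.0012,  0.0001,  0.0025, -0.0001,  0.0014, -0.0015]), 'joint_efforts': array([ 1.07450e+00, -4.79275e+01, -3.29726e+01,  7.67300e-01,
       -1.56570e+00,  9.10000e-03]), 'eef_pos': array([ 0.5773, -0.152 ,  0.1173]), 'eef_rot': array([-0.5   , -0.4993, -0.5003,  0.5004]), 'wrist_force': array([-6.49  ,  0.816 ,  4.3476]), 'torque': array([5.000e-04, 8.434e-01, 4.770e-02]), 'opening': np.float64(0.5025)}
```

View pics/s2.png

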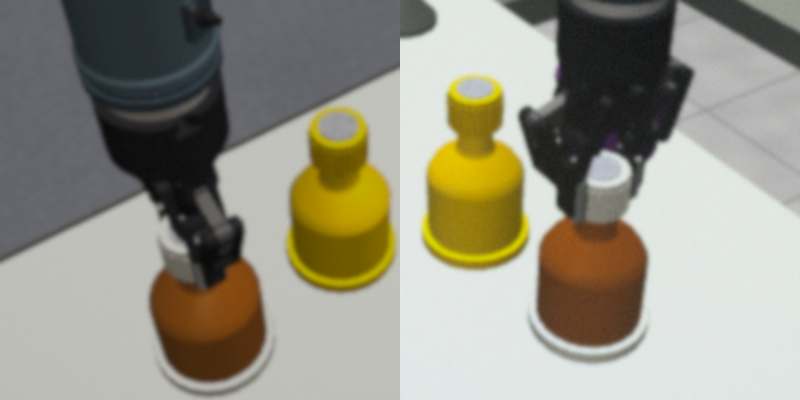

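Both views show the jaws closed on the squat cap, and the opening reads about 43 mm. Now I press.

servo_tool(
  targets=[
    [0,0,0,1,0,0,-1],
    [0,0,0,2,0,0,-1],
    [0,0,0,3,0,0,-1],
    [0,0,0,4,0,0,-1],
    [0,0,0,5,0,0,-1],
    [0,0,0,5,0,0,-1],
    [0,0,0,5,0,0,-1],
    [0,0,0,5,0,0,-1],
  ],
)

```text
time_s: 4.5
eef_pos: [0.5773, -0.1521, 0.1135]
eef_rot: [-0.5, -0.499, -0.5, 0.5]
wrist_force: [-6.6, 2.9, 11.4]
opening: 0.496
```

servo_tool(
  targets=[
    [0,0,0,3,0,0,-1],
    [-0.17,0,0,3,0,0,-1],
    [-0.34,0,0,3,0,0,-1],
    [-0.51,0,0,3,0,0,-1],
    [-0.68,0,0,3,0,0,-1],
    [-0.85,0,0,3,0,0,-1],
    [-1.02,0,0,3,0,0,-1],
    [-1.02,0,0,3,0,0,-1],
  ],
)

```text
time_s: 5.5
eef_pos: [0.578, -0.1516, 0.1134]
eef_rot: [0.681, 0.191, 0.681, -0.192]
wrist_force: [-8.0, 5.9, 20.2]
opening: 0.498
```

```bash
python3 - <<'E'
from h import *
o=ctrl.get_obs();print({k:np.round(v,4) for k,v in o.items()})
E
```

```text
{'time_s': np.float64(5.5), 'q': array([-4.5460e-01,  3.5750e-01,  1.6419e+00, -7.0000e-04,  1.1419e+00,
       -1.4772e+00]), 'dq': array([ 0.0008, -0.0008,  0.0018,  0.0008, -0.0027,  0.0542]), 'joint_efforts': array([ -1.6838, -39.6106, -28.7066,  -0.4341,  -3.0975,  -0.7498]), 'eef_pos': array([ 0.578 , -0.1516,  0.1134]), 'eef_rot': array([ 0.6808,  0.191 ,  0.6807, -0.1915]), 'wrist_force': array([-8.041 ,  5.885 , 20.1603]), 'torque': array([1.0357, 1.3513, 0.0239]), 'opening': np.float64(0.4984)}
```

servo_tool(
  targets=[
    [0,0,0,3,0,0,-1],
    [-0.1,0,0,3,0,0,-1],
    [-0.2,0,0,3,0,0,-1],
    [-0.3,0,0,3,0,0,-1],
    [-0.35,0,0,3,0,0,-1],
    [-0.4,0,0,3,0,0,-1],
    [-0.45,0,0,3,0,0,-1],
    [-0.45,0,0,3,0,0,-1],
  ],
)

```text
time_s: 6.5
eef_pos: [0.5781, -0.1512, 0.1134]
eef_rot: [0.706, 0.034, 0.706, -0.034]
wrist_force: [-11.3, 4.3, 23.2]
opening: 0.507
```

```bash
python3 - <<'E'
from h import *
o=ctrl.get_obs();print({k:np.round(v,4) for k,v in o.items()})
cv2.imwrite("pics/s3.png",np.hstack([cv2.resize(ctrl.camera(n)["pixels"][150:350,b:b+200],(400,400)) for n,b in(("scene",100),("side",240))]))
cv2.imwrite("pics/w3.png",ctrl.camera("wrist")["pixels"])
E
```

```text
{'time_s': np.float64(6.5), 'q': array([-4.5400e-01,  3.5760e-01,  1.6419e+00, -4.0000e-04,  1.1419e+00,
       -1.9276e+00]), 'dq': array([-0.0009,  0.0007, -0.0004,  0.0013, -0.0007,  0.0159]), 'joint_efforts': array([ -1.0047, -38.6307, -29.1502,  -0.0575,  -3.9462,  -0.3204]), 'eef_pos': array([ 0.5781, -0.1512,  0.1134]), 'eef_rot': array([ 0.7063,  0.0342,  0.7063, -0.0345]), 'wrist_force': array([-11.2819,   4.2689,  23.1859]), 'torque': array([ 1.0419,  1.8751, -0.0969]), 'opening': np.float64(0.5065)}
```

View pics/s3.png

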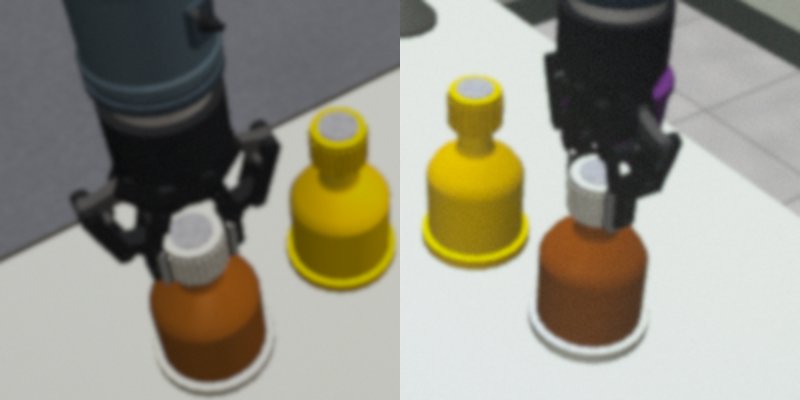

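Pressed and turned 1.47 rad so far. The z reading held while the force rose to 23 N, so the cap is at the bottom. I'll turn a little further: if the teeth carry the inner cap, it should hit its 1.57 stop and the torque should rise.

servo_tool(
  targets=[
    [-0.05,0,0,3,0,0,-1],
    [-0.1,0,0,3,0,0,-1],
    [-0.15,0,0,3,0,0,-1],
    [-0.2,0,0,3,0,0,-1],
    [-0.25,0,0,3,0,0,-1],
    [-0.3,0,0,3,0,0,-1],
    [-0.35,0,0,3,0,0,-1],
    [-0.38,0,0,3,0,0,-1],
  ],
)

```text
time_s: 7.65
eef_pos: [0.578, -0.1509, 0.1133]
eef_rot: [0.7, -0.1, 0.7, 0.1]
wrist_force: [-11.9, 4.2, 23.0]
opening: 0.501
```

```bash
python3 - <<'E'
from h import *
o=ctrl.get_obs();print({k:np.round(v,4) for k,v in o.items()})
E
```

```text
{'time_s': np.float64(7.65), 'q': array([-4.5360e-01,  3.5760e-01,  1.6420e+00, -4.0000e-04,  1.1423e+00,
       -2.3082e+00]), 'dq': array([ 0.0018,  0.0003, -0.0004,  0.0008,  0.0003, -0.2315]), 'joint_efforts': array([ -0.8545, -38.4158, -29.2161,   0.1566,  -4.1713,   0.2195]), 'eef_pos': array([ 0.578 , -0.1509,  0.1133]), 'eef_rot': array([ 0.6998, -0.1001,  0.7001,  0.1   ]), 'wrist_force': array([-11.9212,   4.1865,  23.0414]), 'torque': array([ 1.0038,  2.1032, -0.038 ]), 'opening': np.float64(0.5007)}
```

servo_tool(
  targets=[
    [-0.05,0,0,3,0,0,-1],
    [-0.1,0,0,3,0,0,-1],
    [-0.15,0,0,3,0,0,-1],
    [-0.2,0,0,3,0,0,-1],
    [-0.25,0,0,3,0,0,-1],
    [-0.25,0,0,3,0,0,-1],
    [-0.25,0,0,3,0,0,-1],
    [-0.25,0,0,3,0,0,-1],
  ],
)

```text
time_s: 8.65
eef_pos: [0.5779, -0.1507, 0.1133]
eef_rot: [0.682, -0.187, 0.682, 0.187]
wrist_force: [-11.3, 4.2, 22.6]
opening: 0.502
```

```bash
python3 - <<'E'
from h import *
o=ctrl.get_obs();print({k:np.round(v,4) for k,v in o.items()})
cv2.imwrite("pics/s4.png",np.hstack([cv2.resize(ctrl.camera(n)["pixels"][150:350,b:b+200],(400,400)) for n,b in(("scene",100),("side",240))]))
E
```

```text
{'time_s': np.float64(8.65), 'q': array([-4.5330e-01,  3.5760e-01,  1.6420e+00, -8.0000e-04,  1.1427e+00,
       -2.5582e+00]), 'dq': array([-0.0022, -0.0011, -0.0003, -0.0003, -0.001 , -0.0012]), 'joint_efforts': array([-5.50300e-01, -3.84101e+01, -2.91843e+01,  3.33900e-01,
       -4.18150e+00, -7.70000e-03]), 'eef_pos': array([ 0.5779, -0.1507,  0.1133]), 'eef_rot': array([ 0.6817, -0.1867,  0.6823,  0.1867]), 'wrist_force': array([-11.2503,   4.1636,  22.5844]), 'torque': array([0.8826, 2.0921, 0.0337]), 'opening': np.float64(0.5018)}
```

View pics/s4.png

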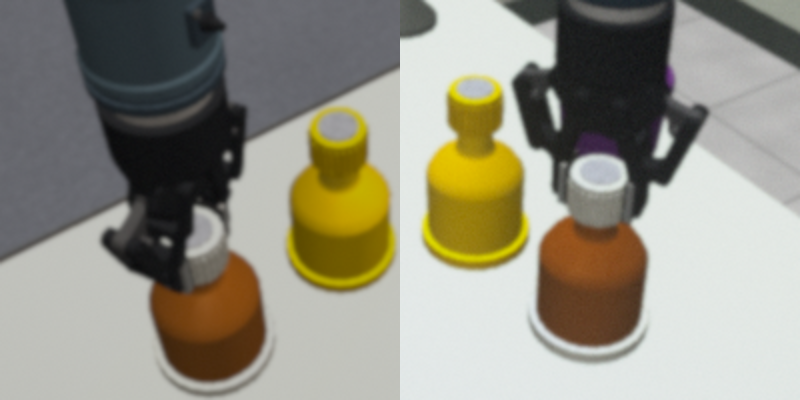

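```bash
python3 - <<'E'
from h import *
A=ctrl.camera("scene");B=ctrl.camera("side");W=ctrl.camera("wrist")["pixels"]
cv2.imwrite("pics/side5.png",B["pixels"]);cv2.imwrite("pics/w5.png",W)
f=lambda im,x,y:cv2.resize(im[y:y+60,x:x+60],(390,390),interpolation=cv2.INTER_CUBIC)
cv2.imwrite("pics/z5.png",np.hstack([f(cv2.imread("pics/side0.png"),310,212),f(B["pixels"],310,212)]))
E
```

```text
(no output)
```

View pics/z5.png

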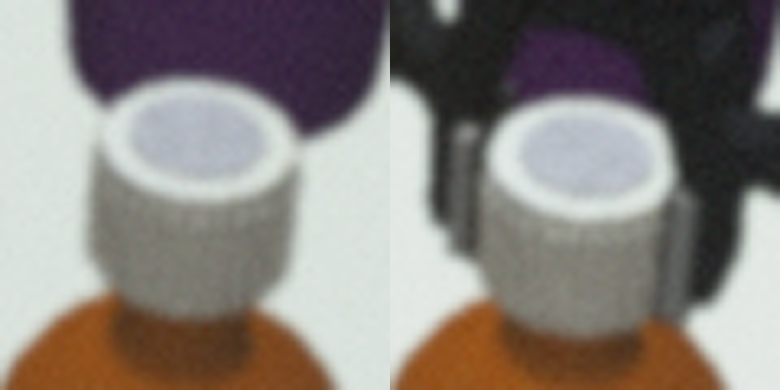

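View pics/w5.png

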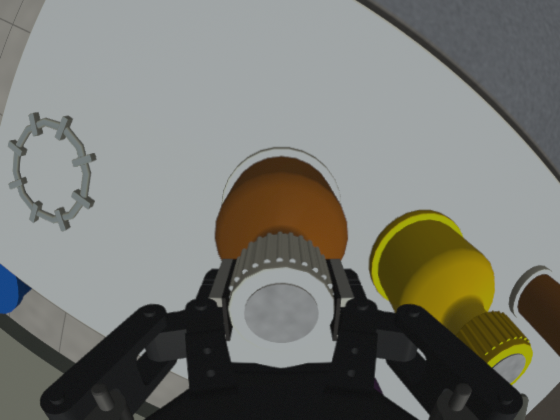

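The side zoom shows the cap about 5 mm lower, so it is fully pressed. I expected to feel the stop by 2.1 rad but no torque showed up. I'll do one more small turn and read the torque while it is still moving.

servo_tool(
  targets=[
    [-0.03,0,0,3,0,0,-1],
    [-0.07,0,0,3,0,0,-1],
    [-0.11,0,0,3,0,0,-1],
    [-0.15,0,0,3,0,0,-1],
    [-0.19,0,0,3,0,0,-1],
    [-0.23,0,0,3,0,0,-1],
    [-0.27,0,0,3,0,0,-1],
    [-0.31,0,0,3,0,0,-1],
  ],
)

```text
time_s: 9.9
eef_pos: [0.5777, -0.1506, 0.1133]
eef_rot: [0.645, -0.289, 0.645, 0.29]
wrist_force: [-12.2, 3.5, 23.6]
opening: 0.504
```

```bash
python3 - <<'E'
from h import *
o=ctrl.get_obs();print({k:np.round(v,4) for k,v in o.items()})
W=ctrl.camera("wrist")["pixels"];cv2.imwrite("pics/w6.png",W)
o=ctrl.get_obs();print(o["torque"],o["q"][5],o["dq"][5])
L=[cv2.resize(x[220:360,200:360],(266,233),interpolation=cv2.INTER_CUBIC) for x in (cv2.imread("pics/w3.png"),cv2.imread("pics/w5.png"),W)]
cv2.imwrite("pics/ribs.png",np.hstack(L))
E
```

```text
{'time_s': np.float64(9.9), 'q': array([-4.5330e-01,  3.5750e-01,  1.6422e+00, -6.0000e-04,  1.1432e+00,
       -2.8680e+00]), 'dq': array([-0.0011,  0.0011, -0.0011,  0.0005, -0.0005, -0.3165]), 'joint_efforts': array([ 4.95600e-01, -3.85108e+01, -2.94006e+01,  1.72000e-02,
       -4.27800e+00, -5.99800e-01]), 'eef_pos': array([ 0.5777, -0.1506,  0.1133]), 'eef_rot': array([ 0.6446, -0.2894,  0.6455,  0.2899]), 'wrist_force': array([-12.1729,   3.5263,  23.553 ]), 'torque': array([ 0.8288,  2.2575, -1.0969]), 'opening': np.float64(0.5043)}
[ 0.7869965   2.1862739  -0.82735915] -2.8696500230311797 0.052857524711727076
```

View pics/ribs.png

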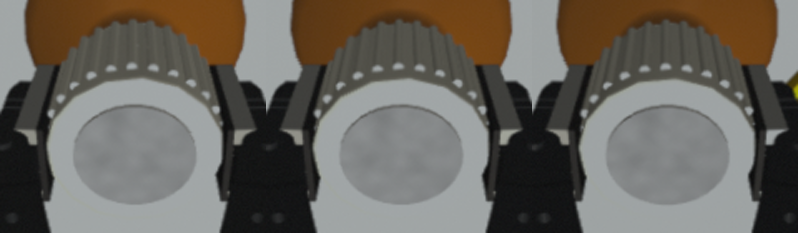

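The torque reached −1.1 N m, so the inner cap is against its stop. The rib pictures show the same rib pattern between the pads. Now I open and retreat upward.

servo_tool(
  targets=[
    [0,0,0,0,0,0,-1],
    [0,0,0,0,0,0,0.3],
    [0,0,0,0,0,0,1],
    [0,0,0,0,0,0,1],
    [0,0,0,0,0,0,1],
    [0,0,0,0,0,0,1],
    [0,0,0,0,0,0,1],
    [0,0,0,0,0,0,1],
  ],
)

```text
time_s: 10.95
eef_pos: [0.5777, -0.1505, 0.1133]
eef_rot: [0.644, -0.29, 0.645, 0.29]
wrist_force: [0.0, -0.3, 0.5]
opening: 1.001
```

servo_tool(
  targets=[
    [0,0,0,-15,0,0,1],
    [0,0,0,-35,0,0,1],
    [0,0,0,-60,0,0,1],
    [0,0,0,-90,0,0,1],
    [0,0,0,-110,0,0,1],
    [0,0,0,-120,0,0,1],
    [0,0,0,-120,0,0,1],
    [0,0,0,-120,0,0,1],
  ],
)

```text
time_s: 11.95
eef_pos: [0.5773, -0.1504, 0.2325]
eef_rot: [0.644, -0.29, 0.646, 0.291]
wrist_force: [-1.0, -0.0, -0.3]
opening: 0.998
```

```bash
python3 - <<'E'
from h import *
o=ctrl.get_obs();print({k:np.round(v,3) for k,v in o.items() if k in("time_s","eef_pos","wrist_force","opening","dq")})
cv2.imwrite("pics/side7.png",ctrl.camera("side")["pixels"])
E
```

```text
{'time_s': np.float64(11.95), 'dq': array([-0.001,  0.009,  0.005, -0.002,  0.001,  0.   ]), 'eef_pos': array([ 0.577, -0.15 ,  0.232]), 'wrist_force': array([-1.019, -0.022, -0.341]), 'opening': np.float64(0.998)}
```

View pics/side7.png

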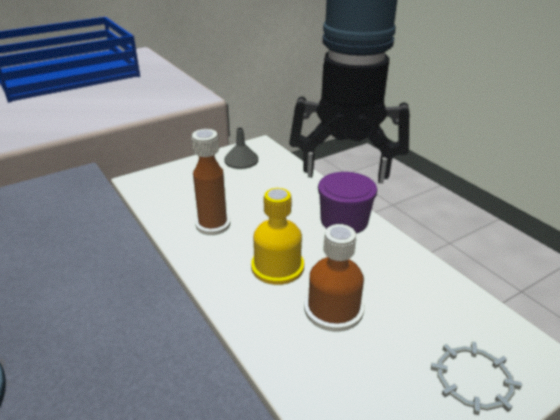

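The side view shows the gripper clear and the squat cap sprung back up, with its disc at about (340,234). The other objects are where they were.

```bash
python3 -c "
from bench import ctrl
print(ctrl.hand_in())"
```

```text
the job is handed in; nothing more can be done
None
```

I pressed the squat bottle's cap down and turned it about 2.4 rad anticlockwise. I then let go, raised the gripper clear and handed in at about 12 s. The lock angle can't be read directly, so that it is unlocked is inferred from these checks:

- **Pressed:** side pictures showed the cap about 5 mm lower. The force then rose to about 23 N with no further travel.
- **Turned:** the wrist torque stayed small for the first 2.1 rad or so. It reached about −1.1 N m by the end of the turn, as expected if the inner cap is at its 1.57 rad stop.
- **Afterwards:** the cap sprang back up and the wrist force was about 1 N or less. I never touched the tall bottle or the yellow look-alike, and nothing else moved.

**One disagreement:** I expected to hit the stop by 1.92 rad at the latest, but still felt nothing at 2.1 rad. The pads may have slipped a little on the cap early in the turn, so I kept turning until the torque rose.

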